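# Emergency lid release of a bench centrifuge

### The job

The power failed and the small bench centrifuge's lid is locked: take the orange-handled release pin from its blue stand, push it straight down through the red-framed slot in front of the lid, feel for the hidden latch tab below and press it gently until the lid pops up, keeping the pin in until the lid has risen. Do not force the pin on anything hard. Then put the pin back in its stand, upright with its collar down on the block, and leave the other things on the bench undisturbed.

Things in the scene. Friction and masses are not known exactly. Their poses are not given: they have to be found in the camera images.
- centrifuge: White box-shaped bench centrifuge, 240 x 240 mm in plan, top deck 130 mm above the bench; fixed, but placed and turned anew each time. Origin: centre of its underside; x from its front (slot side) to its back, z up. Its front edge is 25 mm from the slot's centre, the lid's front edge 31 mm on the other side. More than 35 N from the pin on any of its parts damages it.
- slot (a point): Centre of the red-framed release slot, in the deck's upper face; axes as the centrifuge's: y along the slot, x across it, z up. The slot is 44 mm long (y), 11 mm wide (x), the deck 4 mm thick, with a hollow below that holds the latch (see latch_level).
- latch_level (a point): Point 26 mm below the slot's centre, level with the tops of two ribs that leave a 14 mm gap (along the slot, y). The gap's middle is within 15 mm of this point along y; in the gap is the 12 mm wide tab, its top 29 to 41 mm below the deck; both unseen, new each time. The pin goes in within 3 mm of the middle. Ribs are stiff (8 N/mm) and release nothing: lift, shift along y, retry.
- lid_front (a point): Middle of the front edge of the grey lid, on its upper face (16 mm above the deck when shut; rises about 23 mm when popped). Lid: 225 mm wide, 176 mm front to back, 14 mm thick.
- lid (a joint): Angle of the lid about its hinge at the back, rad: 0 shut and latched, 0.13 fully popped. The tab is springy: about 3 N at first, 5 to 9 N where the latch lets go after 4 to 7 mm of travel; its hard stop is at about 9 mm. Once let go, a damped spring lifts the lid to 0.13 in about one second and it stays up.
- pin_handle (a point): Centre of the release pin's orange handle: a square bar 18 x 18 mm, 70 mm tall (sides along x and y here, z up along the pin, away from the tip). About 110 g. The pin stands upright in the stand. Below the handle a round steel collar, 24 mm across, 6 mm thick, underside 41 mm below this point; then a round steel shank, 7 mm across.
- pin_tip (a point): Centre of the pin's flat tip, 101 mm below the handle's centre and 60 mm below the collar's underside; axes as the handle's.
- stand_hole (a point): Centre of the mouth of the round hole, 13 mm across with a 2 mm chamfer, 66 mm deep, in the middle of the top of the blue stand: a block 70 x 70 x 70 mm fixed to the bench; z up. With the pin seated its collar rests on the block and its tip is 60 mm below this point.
- tube_rack: Green rack of small tubes, 60 (x) x 120 (y) x 48 mm, bystander; origin at the centre of its underside, z up.
- reagent_bottle: Amber bottle, 64 mm in diameter, 140 mm tall, bystander; origin at the centre of its underside, z up.
- culture_dish: Flat round culture dish, 86 mm in diameter, 14 mm tall, bystander; origin at the centre of its underside, z up.
- marker_pot: White square pot of markers, 60 x 60 mm, 85 mm tall (markers reach 148 mm), bystander; origin at the centre of its underside, z up.
There are look-alikes about, which are no part of the job. Of the things shaped like the part that bears pin_handle, the orange one is meant.

How it is judged:
By the outcome, as a careful person would: the job done as asked, in the order asked, and still so for the second after the job is handed in, with the robot touching nothing.
It also fails if it takes over 72 s, if anything falls off the work surface, if the arm or the gripper's body presses on something with over 40 N, if the wrist force passes 120 N, or if a joint passes its speed limit or range.

### The arm

A 7-joint arm with a two-finger parallel gripper is mounted at the origin on the work surface. World frame = base frame: x ahead of the robot, y to its left, z up, the work surface at z = 0. Lengths are in mm, angles in rad, forces in N, time in s.
With the tool pointing down it reaches from about 350 to 900 mm from the base axis. Payload 19.9 kg.
Tool frame: the origin (TCP) lies midway between the tips of the shut fingers; the grasp point (between the pads) lies 19 mm behind it; z points along the fingers, x is the direction in which the jaws open and shut, and the axes are right-handed (so a half turn about z gives the same grasp; the last joint's range is limited). The gripper opens to 85 mm and grips with 20 to 120 N. Pads are 22 mm wide; open, the fingers measure 114 mm over their backs; the gripper's body (76 mm by 85 mm) begins 54 mm behind the grasp point. The pads swing forward as they close: fully open they stand 13 mm farther back than shut.
Start: joints at [-1.387, 0.417, -0.01, 1.614, 0.005, 1.111, -0.053], TCP at [139.919, 609.117, 231.26] pointing down, gripper open.
Joint ranges: [-2.81, 2.81], [-0.39, 2.02], [-1.27, 1.25], [0.06, 2.57], [-1.19, 4.33], [0.19, 2], [-2.82, 2.82]. Speed limits (rad/s): [1.89, 1.89, 2.39, 2.39, 3.01, 3.01, 3.01].

### API

Orientations are given as a unit quaternion [w, x, y, z].
In Python, from cell import * gives the robot as it stands.
- The arm moves only by the tool send_rows, never from a script. Its argument "deltas" is text: rows parted by semicolons, each of 7 numbers parted by spaces: the turn, a rotation vector about the tool's x, y, z in units of 6 degrees (1.0 is 6 degrees), then the shift along the tool's x, y, z in units of 30 mm (1.0 is 30 mm), then the closure in counts, from 0 (fully open) to 255 (shut). In form: rx ry rz x y z fingers; .... A call has 1 to 12 rows; each row is the pose to reach, as a shift and turn from the pose commanded when the call began, along the tool's axes at that moment; what a row does not reach only later rows make up. A row lasts 1/8 s, in which the tool goes at most 62.5 mm and 10.7 degrees, less where a joint would pass 70% of its speed; a pose out of reach is approached as far as the arm can. A call with a gripper value outside its range is refused whole. The fingers move at their own pace and stop on an object; "grip_force" is the grip in N (left out, the last holds). Time passes only in rows, so rows that repeat a pose let the fingers close. It gives the time, the measured TCP pose, the force and the opening at its end, in the units of the state.
- sense(): the state, without advancing time (a new reading comes with each control period).
- capture(name): name is "side" or "top"; returns the picture (400x640x3 uint8, red, green, blue); there is no depth.
- calibration(name): a dict with "fx", "fy", "cx", "cy" (pixels), "world_to_cam" (4x4, takes a point from world to camera coordinates). Camera axes: x right, y down, z forward; pixel columns grow to the right and rows downward; lengths in mm; the calibration is good to about 2 mm. A picture is of the moment at which its call begins. calibration takes no time and is no camera call.
- hand_in(): hands the job in, once; it reports no verdict.
Trained networks look in the newest picture that a camera, given by its name, has taken for a name from the list of things; names that differ only in an ending like _2 or _b are one class to them, and where a whole thing is asked for, a point or a joint stands for the part that bears it (a point fixed in the world has none). Each returns a list of dicts, best first, with "score" (0 to 1); they miss things now and then, are a little off and sometimes report something else, mostly with a low value. They report only what shows in the picture. A call takes as long as a camera call. They do not tell look-alikes from the thing itself.
- search_frame(camera, thing): "extent" ([left, top, width, height] in pixels, round what is visible of it).
- spot_point(camera, thing): "xy" ([column, row] in pixels: a listed point, or the origin of a listed thing).
The state is a dict: "time": time; "joint_positions": joint angles; "qd": joint speeds; "tau": joint torques, N m; "eef_pos": TCP position; "tool_rot": TCP orientation; "contact_force": force on the tool from outside, world axes, zero at the start; "wrist_torque": the same for the moment, N m; "grip_width": opening from 0.0 (shut) to 1.0 (fully open).
Only numpy, scipy, OpenCV 4.12 (cv2) and the standard library are available. Lean on these libraries where they do the work, as an engineer would, in place of code of your own. Each camera call takes 0.05 s, during which the arm holds its last target. There are 200 camera calls.

## Working session

There is one attempt and no reset: what is moved stays moved. The work goes in short steps, Python scripts to look and compute and a tool call to move; the robot and the scene stay as the last step left them, time stands still between calls to the robot, and variables do not carry over. Pictures are saved under pics/ and viewed, about 8 in all and at most 12, crops included, and the job is handed in when it is done.

Besides the shell and the picture viewer there is one more tool, called after "Emit:" as name(argument=value, ...) on one line, values as JSON. send_rows: Moves the arm, as the interface text tells. Its arguments: {"type":"object","properties":{"deltas":{"type":"string"},"grip_force":{"type":"number"}},"required":["deltas"]}

```bash
mkdir -p pics; ls; python3 - <<'E'
from cell import *
import cv2,numpy as np
for c in("side","top"):
    im=capture(c); cv2.imwrite(f"pics/{c}0.png",im[:,:,::-1])
    k=calibration(c); print(c,k["fx"],k["fy"],k["cx"],k["cy"],np.round(k["world_to_cam"],3).tolist())
    for t in("slot","lid_front","pin_handle","pin_tip","stand_hole","centrifuge","latch_level"):
        print(t,[(np.round(d["xy"]).tolist(),round(d["score"],2)) for d in spot_point(c,t)])
print(sense())
E
```

```text
pics
side 403.7216858012107 403.7216858012107 322.6753699736786 192.88807289968773 [[0.963, -0.268, 0.015, -584.348], [-0.179, -0.684, -0.708, 168.082], [0.2, 0.679, -0.707, 987.524], [0.0, 0.0, 0.0, 1.0]]
slot [([301.0, 205.0], 0.75), ([282.0, 136.0], 0.47)]
lid_front [([313.0, 194.0], 0.69)]
pin_handle [([288.0, 122.0], 0.76), ([269.0, 124.0], 0.75), ([279.0, 139.0], 0.71), ([252.0, 151.0], 0.7), ([274.0, 166.0], 0.45), ([298.0, 203.0], 0.19)]
pin_tip [([253.0, 180.0], 0.74), ([274.0, 152.0], 0.69), ([288.0, 148.0], 0.44)]
stand_hole [([277.0, 150.0], 0.69), ([302.0, 206.0], 0.53), ([316.0, 121.0], 0.19)]
centrifuge [([336.0, 231.0], 0.56)]
latch_level [([299.0, 212.0], 0.79)]
top 398.2075325165373 398.2075325165373 317.36418332948074 198.23567098547488 [[0.018, -0.999, -0.034, -5.559], [-0.981, -0.011, -0.192, 574.929], [0.192, 0.036, -0.981, 999.31], [0.0, 0.0, 0.0, 1.0]]
slot [([346.0, 208.0], 0.92)]
lid_front [([345.0, 195.0], 0.85), ([229.0, 207.0], 0.58)]
pin_handle [([200.0, 188.0], 0.69), ([200.0, 214.0], 0.68), ([267.0, 219.0], 0.44), ([231.0, 207.0], 0.43), ([239.0, 244.0
[... 260 characters left out ...]
ay([-1.38648847,  0.41739388, -0.01028181,  1.61359176,  0.00469771,
        1.11072425, -0.05302257]), 'qd': array([-1.07220293e-03,  5.72662985e-04, -9.57937424e-04,  1.52096854e-03,
       -4.20362994e-06, -2.30854040e-04, -9.96012673e-04]), 'tau': array([ 2.38583272e-05, -8.64140940e+01,  6.78161178e-01, -4.35176218e+01,
        1.91399938e-02,  2.15121174e-03, -2.32803984e-05]), 'eef_pos': array([139.9360096 , 609.11079422, 231.26746813]), 'tool_rot': array([ 4.63298011e-05,  7.82281917e-01,  6.22924553e-01, -2.12882948e-05]), 'contact_force': array([ 0.40553559, -0.3747013 ,  0.06994236]), 'wrist_torque': array([-0.0150762 , -0.00770757,  0.05471548]), 'grip_width': 0.9983614162146057}
```

```bash
python3 - <<'E'
import cv2,numpy as np
a=cv2.imread("pics/side0.png")[90:290,200:460];b=cv2.imread("pics/top0.png")[110:310,160:420]
cv2.imwrite("pics/v1.png",cv2.resize(a,None,fx=3,fy=3,interpolation=3))
cv2.imwrite("pics/v2.png",cv2.resize(b,None,fx=3,fy=3,interpolation=3))
E
```

```text
(no output)
```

View pics/v1.png

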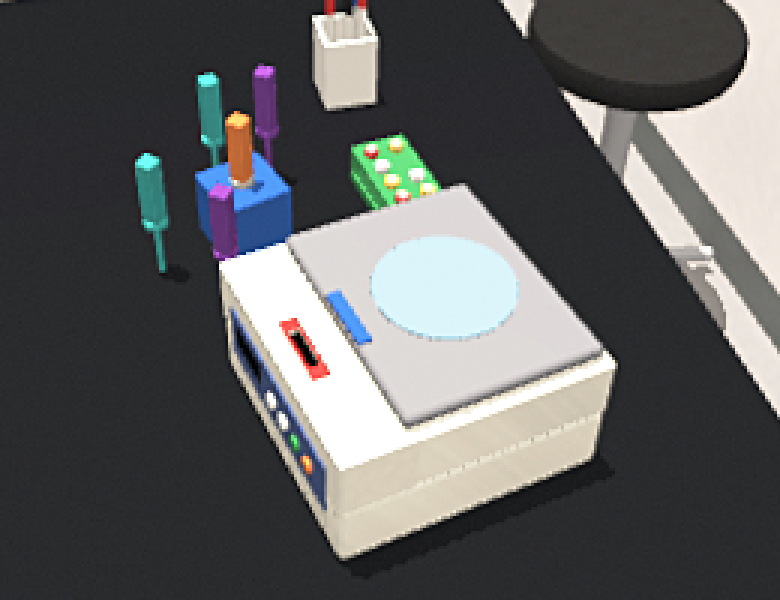

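View pics/v2.png

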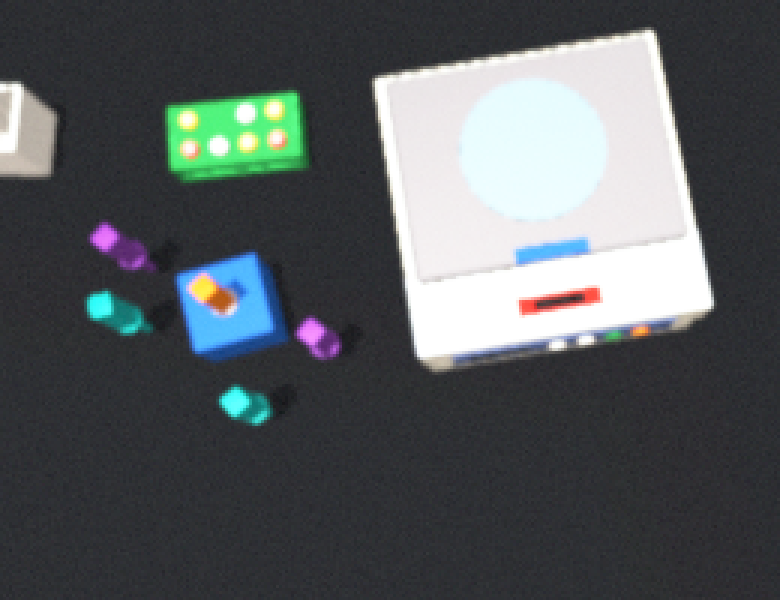

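In the side picture the pin-shaped things are orange (279,139), teal (252,151) and (269,124), and purple (288,122) and (274,166). In the top picture the orange one is at (231,207). It fits the description: it is orange and stands in the blue block. Next I confirm it in a crop and measure.

```bash
cat > h.py <<'E'
from cell import *
import cv2,numpy as np
from scipy.optimize import least_squares
def cal(c):
    k=calibration(c); return np.array([[k["fx"],0,k["cx"]],[0,k["fy"],k["cy"]],[0,0,1]]),np.array(k["world_to_cam"])
def proj(c,p):
    K,M=cal(c); q=K@(M[:3,:3]@np.asarray(p,float)+M[:3,3]); return q[:2]/q[2]
def tri(s,t):
    P=[(K@M[:3]) for K,M in (cal("side"),cal("top"))]
    X=cv2.triangulatePoints(P[0],P[1],np.array(s,float).reshape(2,1),np.array(t,float).reshape(2,1)).ravel(); return X[:3]/X[3]
def plane(c,uv,z):
    K,M=cal(c); R=M[:3,:3]; o=-R.T@M[:3,3]; uv=np.atleast_2d(np.asarray(uv,float))
    d=(R.T@np.linalg.inv(K)@np.c_[uv,np.ones(len(uv))].T).T
    return o+d*((z-o[2])/d[:,2])[:,None]
E
python3 - <<'E'
from h import *
for n,s,t in(("pin",(279,139),(231,207)),("tealA",(252,151),(239,244)),("tealB",(269,124),(200,214)),("purA",(288,122),(200,188)),("purB",(274,166),(267,219)),("slot",(301,205),(346,208)),("hole",(277,150),(234,207)),("lid",(313,194),(345,195))):
    p=tri(s,t); print(n,p.round(1),(proj("side",p)-s).round(1),(proj("top",p)-t).round(1))
for c in("side","top"):
    im=cv2.imread(f"pics/{c}0.png"); hsv=cv2.cvtColor(im,cv2.COLOR_BGR2HSV)
    H,S,V=[hsv[:,:,i].astype(int) for i in range(3)]
    sc=plane(c,[proj(c,tri((301,205),(346,208)))],130)[0]
    def sel(m,z,ctr,r):
        v,u=np.nonzero(m); w=plane(c,np.c_[u,v],z)[:,:2]; return w[np.hypot(*(w-ctr).T)<r]
    w=sel((((H<8)|(H>172))&(S>120)&(V>100)),130,sc[:2],50); print(c,"red",cv2.minAreaRect(w.astype(np.float32)))
    w=sel((H>100)&(H<125)&(S>120)&(V>150),70,tri((277,150),(234,207))[:2],70)
    print(c,"blue bright",cv2.minAreaRect(w.astype(np.float32)))
    y,x=(139,279) if c=="side" else (207,231)
    cr=cv2.resize(im[y-25:y+25,x-25:x+25],(400,400),interpolation=cv2.INTER_CUBIC); out=cr if c=="side" else np.hstack([out,cr])
cv2.imwrite("pics/v3.png",out)
E
```

```text
pin [536.8 217.3 112.1] [ 0.7 -0.2] [-0.   0.9]
tealA [450.  194.4 102. ] [-0.8  0.2] [ 0. -1.]
tealB [519.8 294.1 114. ] [ 0.1 -0. ] [-0.   0.1]
purA [583.5 301.4 106.8] [ 1.5 -0.4] [-0.1  1.9]
purB [507.2 128.3  91.9] [ 1.9 -0.5] [-0.   2.2]
slot [534.2 -70.4 130.9] [ 1.  -0.3] [-0.  1.]
hole [536.1 219.3  73. ] [ 3.1 -0.9] [-0.1  3.7]
lid [562.9 -67.  156.6] [ 0.4 -0.1] [-0.   0.4]
side red ((531.5455322265625, -71.6556396484375), (14.655357360839844, 66.36170196533203), 10.806986808776855)
side blue bright ((538.5590209960938, 208.03167724609375), (72.1405258178711, 89.8987045288086), 16.140445709228516)
top red ((532.5130615234375, -70.83488464355469), (11.095821380615234, 64.1626968383789), 10.6847505569458)
top blue bright ((536.3301391601562, 217.4219207763672), (75.82611083984375, 75.13701629638672), 16.95829200744629)
```

View pics/v3.png

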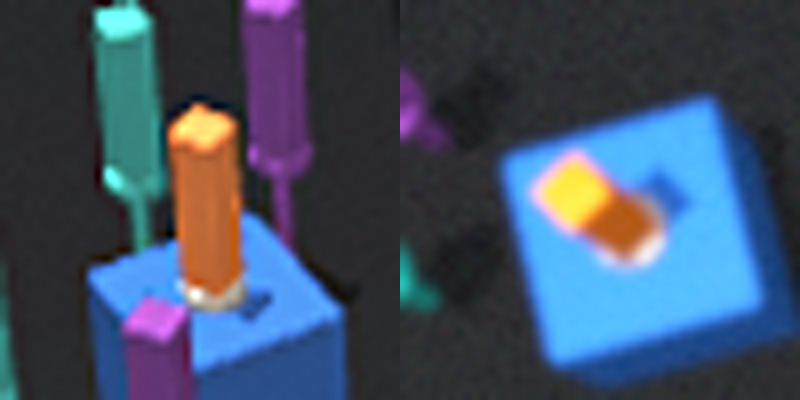

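The crop confirms it: the orange handle is in the blue block's hole and turned about 45°. First I write a move calculator.

```bash
cat >> h.py <<'E'
from scipy.spatial.transform import Rotation as Ro
def go(xyz,yaw):
    "units for send_rows to bring TCP to xyz, tool down, jaw axis at yaw deg"
    s=sense(); w,x,y,z=s["tool_rot"]; R=Ro.from_quat([x,y,z,w])
    t=np.radians(yaw); T=Ro.from_matrix(np.array([[np.cos(t),np.sin(t),0],[np.sin(t),-np.cos(t),0],[0,0,-1]]))
    rv=(R.inv()*T).as_rotvec(degrees=True)/6; d=R.inv().apply(np.array(xyz)-s["eef_pos"])/30
    print("rot",rv.round(2),"shift",d.round(3),"t",round(s["time"],2),"F",s["contact_force"].round(1))
E
python3 -c "
from h import *
go([536.8,217.3,210],45)
s=cv2.imread('pics/top0.png');h=cv2.cvtColor(s,cv2.COLOR_BGR2HSV)[190:225,210:250]
m=(h[:,:,0]>8)&(h[:,:,0]<32)&(h[:,:,1]>90)&(h[:,:,2]>200);v,u=np.nonzero(m);print(len(u),cv2.minAreaRect(plane('top',np.c_[u+210,v+190],146)[:,:2].astype(np.float32)))"
```

```text
rot [0.   0.   5.34] shift [-9.766 15.817  0.711] t 0.8 F [ 0.4 -0.4  0.1]
49 ((535.1302490234375, 216.59495544433594), (17.81253433227539, 15.293310165405273), 47.261253356933594)
```

Emit:
send_rows(deltas="0 0 1 -1.5 2.4 0.1 100; 0 0 2 -3 4.8 0.2 110; 0 0 3 -4.5 7.2 0.3 110; 0 0 4 -6 9.6 0.5 110; 0 0 5 -7.5 12 0.7 110; 0 0 5.3 -9 14.5 0.7 110; 0 0 5.3 -9.77 15.82 0.7 110; 0 0 5.3 -9.77 15.82 0.7 110; 0 0 5.3 -9.77 15.82 0.7 110; 0 0 5.3 -9.77 15.82 0.7 110; 0 0 5.3 -9.77 15.82 0.7 110; 0 0 5.3 -9.77 15.82 0.7 110", grip_force=60)

```text
time: 2.3
eef_pos: [536.2, 218.3, 210.4]
tool_rot: [-0.0, 0.923, 0.386, -0.0]
contact_force: [-0.5, 1.1, -0.1]
grip_width: 0.572
```

```bash
python3 - <<'E'
from h import *
s=sense(); print(s["eef_pos"].round(1),s["grip_width"]); go([536,217,97],46)
o=[]
for c in("side","top"):
    im=capture(c)[:,:,::-1]; u,v=proj(c,[536,217,150]).astype(int); o.append(cv2.resize(im[v-40:v+40,u-40:u+40],(400,400),interpolation=cv2.INTER_CUBIC))
cv2.imwrite("pics/v4.png",np.hstack(o))
E
```

```text
[536.2 218.3 210.4] 0.5720020355328174
rot [-0.   -0.   -0.11] shift [-0.036  0.028  3.778] t 2.3 F [-0.5  1.1 -0.1]
```

View pics/v4.png

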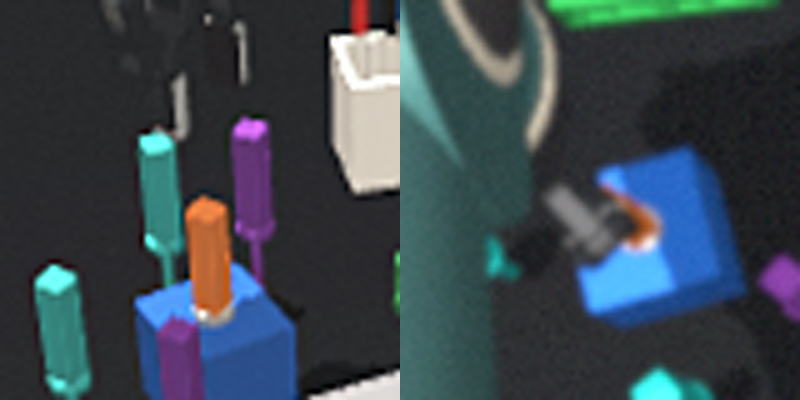

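The open fingers sit either side of the orange handle: in the side crop they are at (180,105) and (240,50), with the handle at (207,210). I descend and grip.

Emit:
send_rows(deltas="0 0 0 -0.03 0.03 1 110; 0 0 0 -0.03 0.03 2 110; 0 0 0 -0.03 0.03 2.8 110; 0 0 0 -0.03 0.03 3.4 110; 0 0 0 -0.03 0.03 3.75 110; 0 0 0 -0.03 0.03 3.75 110; 0 0 0 -0.03 0.03 3.75 255; 0 0 0 -0.03 0.03 3.75 255; 0 0 0 -0.03 0.03 3.75 255; 0 0 0 -0.03 0.03 3.75 255; 0 0 0 -0.03 0.03 3.75 255; 0 0 0 -0.03 0.03 3.75 255", grip_force=60)

```text
time: 3.9
eef_pos: [537.1, 216.1, 98.3]
tool_rot: [-0.0, 0.923, 0.385, 0.0]
contact_force: [-1.0, 0.1, 6.3]
grip_width: 0.2
```

Emit:
send_rows(deltas="0 0 0 0 0 -0.4 255; 0 0 0 0 0 -1 255; 0 0 0 0 0 -1.8 255; 0 0 0 0 0 -2.6 255; 0 0 0 0 0 -3.4 255; 0 0 0 0 0 -4.2 255; 0 0 0 0 0 -5 255; 0 0 0 0 0 -5.5 255; 0 0 0 0 0 -5.5 255")

```text
time: 5.03
eef_pos: [537.2, 216.0, 264.0]
tool_rot: [-0.0, 0.923, 0.385, 0.001]
contact_force: [0.1, -0.8, -1.0]
grip_width: 0.199
```

```bash
python3 - <<'E'
from h import *
s=sense(); print(s["eef_pos"].round(1),s["grip_width"]); 
for z in (0,):
    p=s["eef_pos"]+[0,0,19-7]
    for c in("side","top"):
        im=capture(c)[:,:,::-1]; cv2.imwrite(f"pics/{c}1.png",im); print(c,"pred tip",proj(c,p-[0,0,101]),[ (np.round(d["xy"],1).tolist(),round(d["score"],2)) for d in spot_point(c,"pin_tip")])
        u,v=proj(c,p-[0,0,60]).astype(int); cr=cv2.resize(im[v-40:v+40,u-40:u+40],(400,400),interpolation=cv2.INTER_CUBIC); o=cr if c=="side" else np.hstack([o,cr]); print(u-40,v-40)
cv2.imwrite("pics/v5.png",o)
go([532.3,-71,220],100.8)
E
```

```text
[537.2 216.  264. ] 0.19940189633884828
side pred tip [278.58097964 120.82957754] [([289.4, 152.9], 0.76), ([252.8, 178.7], 0.72), ([273.2, 151.2], 0.65), ([279.0, 120.2], 0.47), ([313.8, 197.0], 0.25)]
237 68
top pred tip [224.9126908  203.25859881] [([446.1, 270.7], 0.73), ([270.1, 226.6], 0.5), ([210.0, 217.8], 0.41), ([247.8, 246.0], 0.41)]
180 159
rot [-0.01  0.01 -9.26] shift [-6.887  6.63   1.404] t 5.22 F [-0.3 -0.6 -0.6]
```

View pics/v5.png

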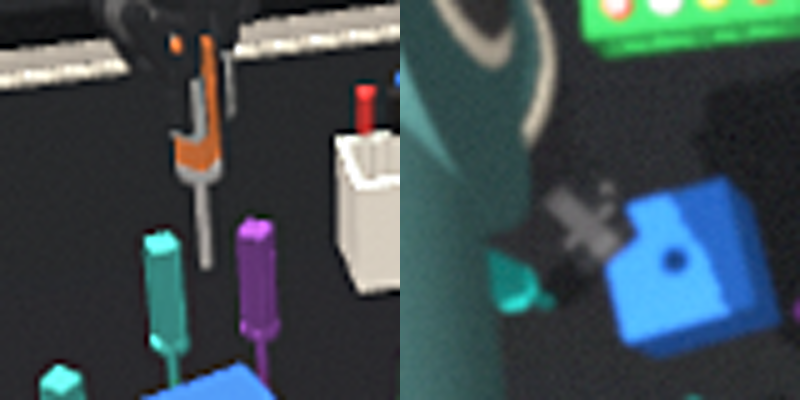

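The pin is held upright. The tip is seen at side (278,121), against a predicted (278.6,120.8). I move to above the slot.

Emit:
send_rows(deltas="0 0 -1 -0.8 0.8 0 255; 0 0 -2.4 -1.9 1.8 0 255; 0 0 -3.8 -3 2.9 0 255; 0 0 -5.2 -4.1 4 0 255; 0 0 -6.6 -5.2 5 0 255; 0 0 -8 -6.1 5.9 0 255; 0 0 -9.26 -6.7 6.45 0.2 255; 0 0 -9.26 -6.88 6.63 0.3 255; 0 0 -9.26 -6.88 6.63 0.4 255; 0 0 -9.26 -6.88 6.63 0.4 255; 0 0 -9.26 -6.88 6.63 0.4 255; 0 0 -9.26 -6.88 6.63 0.4 255")

```text
time: 6.72
eef_pos: [533.0, -70.2, 251.0]
tool_rot: [0.0, 0.637, 0.771, 0.0]
contact_force: [0.2, -0.1, -1.3]
grip_width: 0.201
```

```bash
python3 - <<'E'
from h import *
s=sense(); e=s["eef_pos"]; print(e.round(1),s["contact_force"].round(1))
t=e-[0,0,88.3]
for c in("side","top"):
    im=capture(c)[:,:,::-1]; cv2.imwrite(f"pics/{c}2.png",im)
    print(c,"tip pred",proj(c,t).round(1),"slot pred",proj(c,[532.2,-71,130]).round(1),[(np.round(d["xy"],1).tolist(),round(d["score"],2)) for d in spot_point(c,"pin_tip")+spot_point(c,"slot")])
    u,v=proj(c,[532,-71,140]).astype(int); print(u-30,v-30); cr=cv2.resize(im[v-30:v+30,u-30:u+30],(400,400),interpolation=cv2.INTER_CUBIC); o=cr if c=="side" else np.hstack([o,cr])
cv2.imwrite("pics/v6.png",o)
E
```

```text
[533.  -70.2 251. ] [ 0.2 -0.1 -1.3]
side tip pred [301.2 195.3] slot pred [301.2 205.3] [([255.2, 180.7], 0.78), ([300.8, 195.0], 0.55), ([273.6, 148.9], 0.5), ([298.3, 204.9], 0.73)]
271 172
top tip pred [346.4 207.3] slot pred [346.2 209.9] [([212.3, 196.3], 0.57), ([247.9, 247.6], 0.57), ([270.7, 230.3], 0.54), ([207.9, 217.4], 0.47)]
316 179
```

View pics/v6.png

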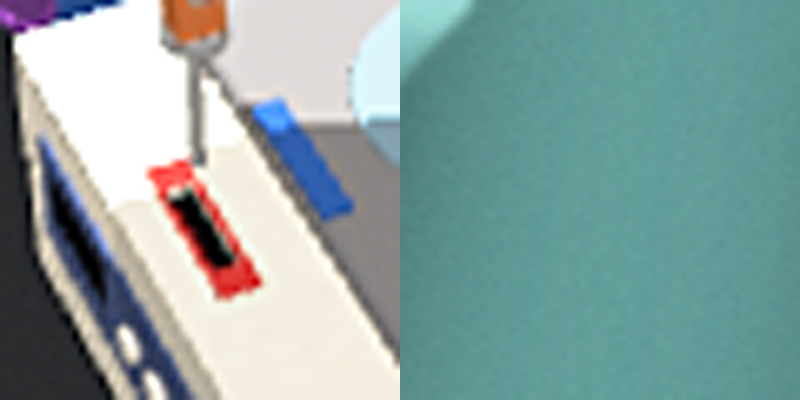

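```bash
python3 - <<'E'
from h import *
for c in("side","top"):
    im=cv2.imread(f"pics/{c}0.png").astype(float); u0,v0=proj(c,[532.2,-71,130]).astype(int)
    sub=im[v0-16:v0+17,u0-20:u0+21]; b,g,r=np.moveaxis(sub,2,0)
    w=np.clip((np.maximum(r,150)-(g+b)/2)/1,0,None); 
    red=((r-(g+b)/2)>40); pts=np.argwhere(red)[:,::-1].astype(np.int32)
    hull=np.zeros(red.shape,np.uint8); cv2.fillConvexPoly(hull,cv2.convexHull(pts),1)
    soft=np.clip(1-np.minimum(g,b)/235,0,1)*cv2.dilate(hull,np.ones((3,3),np.uint8)); soft[soft<.15]=0
    soft=np.minimum(soft/.7,1)
    yy,xx=np.mgrid[:33,:41]; uv=[(soft*xx).sum()/soft.sum()+u0-20,(soft*yy).sum()/soft.sum()+v0-16]
    v,u=np.nonzero(soft>.5);W=plane(c,np.c_[u+u0-20,v+v0-16],130)[:,:2];E,V=np.linalg.eigh(np.cov(W.T));a=V[:,1]
    print(c,np.round(uv,2),plane(c,[uv],130).round(1),"yaw",np.degrees(np.arctan2(a[1],a[0]))%180-90)
im=cv2.imread("pics/side2.png"); print(im[178:200,296:307].sum(2)//3)
e=np.array([533,-70.2,162.7])
for h in(0,10,20,30,40,50):print(h,proj("side",e+[0,0,h]).round(2))
E
```

```text
side [301.16 206.01] [[531.5 -73.1 130. ]] yaw 10.767081452047904
top [346.16 209.89] [[532.2 -70.9 130. ]] yaw 10.80583139836503
[[143 130 130 163 171 157 165 156 137 208 224]
 [139 117 129 149 154 153 144 124 172 223 224]
 [255 207 186 144 136 136 149 182 217 224 221]
 [255 255 255 160 135 114 147 203 221 224 222]
 [255 255 255 165 134 164 125 171 203 221 222]
 [255 255 255 161 128 186 147 131 185 210 222]
 [255 255 255 160 124 244 255 215 151 197 216]
 [255 255 255 158 123 225 255 254 131 167 205]
 [255 255 255 159 125 184 255 255 158 132 189]
 [255 255 255 156 125 187 255 255 247 162 163]
 [255 255 255 179 123 188 255 255 255 250 133]
 [255 255 255 193 121 187 255 255 255 255 160]
 [255 255 255 192 121 189 255 255 255 255 250]
 [255 255 255 192 121 189 255 255 255 255 255]
 [255 255 255 189 121 190 255 255 255 255 255]
 [255 255 255 186 122 194 255 255 255 255 243]
 [255 255 255 218 124 149 238 236 233 233 235]
 [255 255 255 187 129 111 237 238 235 235 236]
 [219 150 131 157 128 129 236 238 235 234 234]
 [137 141 142 153 239 227 238 237 234 234 235]
 [146 145 144 128 221 247 240 236 234 235 235]
 [137 165 159 193 168 205 240 236 233 235 235]]
0 [301.18 195.31]
10 [301.08 192.23]
20 [300.98 189.12]
30 [300.88 185.95]
40 [300.78 182.73]
50 [300.68 179.47]
```

The side view shows the shank about 0.9 px left of its prediction. Corrected for that, the slot is roughly 0 to −0.9 mm away across and −2 to −3.5 mm along. I descend to just into the slot and check the force.

Emit:
send_rows(deltas="0 0 0 -0.07 -0.01 0.3 255; 0 0 0 -0.07 -0.01 0.6 255; 0 0 0 -0.07 -0.01 0.85 255; 0 0 0 -0.07 -0.01 0.95 255; 0 0 0 -0.07 -0.01 1.05 255; 0 0 0 -0.07 -0.01 1.15 255; 0 0 0 -0.07 -0.01 1.15 255; 0 0 0 -0.07 -0.01 1.15 255")

```text
time: 8.02
eef_pos: [533.0, -72.8, 216.5]
tool_rot: [0.0, 0.637, 0.771, 0.0]
contact_force: [1.0, -0.5, -0.3]
grip_width: 0.204
```

Emit:
send_rows(deltas="0 0 0 0 0 0.3 255; 0 0 0 0 0 0.6 255; 0 0 0 0 0 0.75 255; 0 0 0 0 0 0.8 255; 0 0 0 0 0 0.84 255; 0 0 0 0 0 0.87 255; 0 0 0 0 0 0.87 255; 0 0 0 0 0 0.87 255")

```text
time: 9.02
eef_pos: [533.0, -72.8, 190.3]
tool_rot: [0.0, 0.637, 0.771, 0.0]
contact_force: [0.5, -0.6, -1.2]
grip_width: 0.205
```

Emit:
send_rows(deltas="0 0 0 0 0 0.05 255; 0 0 0 0 0 0.05 255; 0 0 0 0 0 0.05 255")

```text
time: 9.4
eef_pos: [533.0, -72.8, 188.7]
tool_rot: [0.0, 0.637, 0.771, -0.0]
contact_force: [0.3, -1.3, -0.4]
grip_width: 0.201
```

Emit:
send_rows(deltas="0 0 0 0 0 0.05 255; 0 0 0 0 0 0.05 255; 0 0 0 0 0 0.05 255")

```text
time: 9.78
eef_pos: [533.0, -72.8, 187.2]
tool_rot: [0.0, 0.637, 0.771, -0.0]
contact_force: [0.8, -0.9, -0.1]
grip_width: 0.202
```

The tip is 31 mm down with no rib contact, so it is in the gap. I keep feeling downwards.

Emit:
send_rows(deltas="0 0 0 0 0 0.05 255; 0 0 0 0 0 0.1 255; 0 0 0 0 0 0.1 255")

```text
time: 10.15
eef_pos: [533.0, -72.9, 184.2]
tool_rot: [0.0, 0.637, 0.771, -0.0]
contact_force: [0.7, -1.2, 1.7]
grip_width: 0.211
```

Emit:
send_rows(deltas="0 0 0 0 0 0.05 255; 0 0 0 0 0 0.1 255; 0 0 0 0 0 0.1 255")

```text
time: 10.52
eef_pos: [533.0, -72.8, 181.1]
tool_rot: [0.0, 0.637, 0.771, -0.0]
contact_force: [-0.3, -1.6, 2.8]
grip_width: 0.202
```

Emit:
send_rows(deltas="0 0 0 0 0 0.04 255; 0 0 0 0 0 0.04 255; 0 0 0 0 0 0.04 255")

```text
time: 10.9
eef_pos: [533.0, -72.8, 180.0]
tool_rot: [0.0, 0.637, 0.771, -0.0]
contact_force: [-0.2, -1.5, 2.8]
grip_width: 0.203
```

Emit:
send_rows(deltas="0 0 0 0 0 0.04 255; 0 0 0 0 0 0.04 255; 0 0 0 0 0 0.04 255")

```text
time: 11.28
eef_pos: [533.2, -72.8, 179.0]
tool_rot: [0.0, 0.637, 0.771, 0.0]
contact_force: [-0.0, -2.5, 6.7]
grip_width: 0.204
```

```bash
python3 -c "
from h import *
im=capture('side')[:,:,::-1];cv2.imwrite('pics/side3.png',im);print([np.round(d['xy'],1).tolist() for d in spot_point('side','lid_front')],sense()['contact_force'])
a=cv2.imread('pics/side2.png').astype(int);d=np.abs(a-im).sum(2)[190:230,320:400];print((d>60).sum())"
```

```text
[] [-0.65559455 -1.89082492  6.38435531]
810
```

Emit:
send_rows(deltas="0 0 0 0 0 0.03 255; 0 0 0 0 0 0.03 255; 0 0 0 0 0 0.03 255")

```text
time: 11.75
eef_pos: [533.3, -72.8, 178.2]
tool_rot: [0.0, 0.637, 0.771, 0.0]
contact_force: [0.5, -1.1, 7.6]
grip_width: 0.203
```

```bash
python3 -c "
from h import *
im=capture('side')[:,:,::-1];cv2.imwrite('pics/side4.png',im)
a=cv2.imread('pics/side3.png').astype(int);d=np.abs(a-im).sum(2)[150:280,200:440];print((d>60).sum(),sense()['contact_force'])
cv2.imwrite('pics/v7.png',cv2.resize(im[110:270,240:440],(800,640),interpolation=2)[:600])"
```

```text
750 [-0.19112783 -1.83447823  7.51464274]
```

View pics/v7.png

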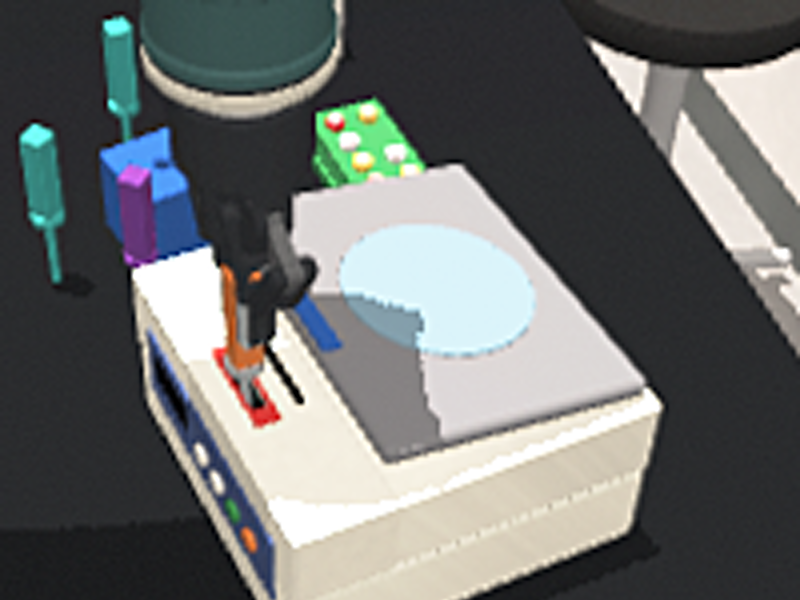

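The pin is in the slot, but the lid still looks shut or has only begun to move. I wait briefly and compare.

Emit:
send_rows(deltas="0 0 0 0 0 0 255; 0 0 0 0 0 0 255; 0 0 0 0 0 0 255; 0 0 0 0 0 0 255")

```text
time: 12.3
eef_pos: [533.2, -72.8, 178.2]
tool_rot: [0.0, 0.637, 0.771, 0.0]
contact_force: [0.2, -0.9, 8.2]
grip_width: 0.202
```

```bash
cat > lid.py <<'E'
from h import *
import sys
im=capture('side')[:,:,::-1];cv2.imwrite(f'pics/{sys.argv[2]}.png',im)
a=cv2.imread(f'pics/{sys.argv[1]}.png')
# lid right-front corner patch tracked
p=a[200:240,325:405];r=cv2.matchTemplate(im[180:250,310:420],p,cv2.TM_CCOEFF_NORMED);_,m,_,l=cv2.minMaxLoc(r);print("shift",l[0]-15,l[1]-20,m)
print((np.abs(a.astype(int)-im).sum(2)[150:280,200:440]>60).sum(),sense()['contact_force'])
E
python3 lid.py side4 side5
```

```text
shift 0 0 0.9998417496681213
0 [ 0.96434416 -0.91242913  8.04657966]
```

Emit:
send_rows(deltas="0 0 0 0 0 0.02 255; 0 0 0 0 0 0.02 255; 0 0 0 0 0 0.02 255; 0 0 0 0 0 0.02 255")

```text
time: 12.85
eef_pos: [533.3, -72.8, 177.7]
tool_rot: [0.0, 0.637, 0.771, 0.0]
contact_force: [-0.4, -0.8, 8.6]
grip_width: 0.203
```

```bash
python3 lid.py side5 side6
```

```text
shift 0 0 0.9994524121284485
44 [ 0.0438988  -1.05670447  8.51134269]
```

Emit:
send_rows(deltas="0 0 0 0 0 0.02 255; 0 0 0 0 0 0.02 255; 0 0 0 0 0 0.02 255; 0 0 0 0 0 0.02 255")

```text
time: 13.4
eef_pos: [533.4, -72.8, 177.1]
tool_rot: [0.0, 0.637, 0.771, 0.0]
contact_force: [-0.2, -0.7, 8.7]
grip_width: 0.204
```

```bash
python3 lid.py side6 side7
```

```text
shift 0 0 0.9993727207183838
23 [ 0.08598426 -0.11740532  7.96691609]
```

Emit:
send_rows(deltas="0 0 0 0 0 0.02 255; 0 0 0 0 0 0.02 255; 0 0 0 0 0 0.02 255; 0 0 0 0 0 0.02 255")

```text
time: 13.95
eef_pos: [533.5, -72.8, 176.6]
tool_rot: [0.0, 0.637, 0.771, 0.0]
contact_force: [0.3, -1.6, 10.2]
grip_width: 0.205
```

```bash
python3 lid.py side7 side8
```

```text
shift 0 0 0.9993212223052979
50 [ 0.08209889 -1.26840565  9.75159195]
```

Emit:
send_rows(deltas="0 0 0 0 0 0.02 255; 0 0 0 0 0 0.02 255; 0 0 0 0 0 0.02 255; 0 0 0 0 0 0.02 255")

```text
time: 14.5
eef_pos: [533.6, -72.8, 176.3]
tool_rot: [0.001, 0.637, 0.771, 0.001]
contact_force: [-1.1, -1.5, 14.8]
grip_width: 0.202
```

```bash
python3 lid.py side8 side9; python3 -c "
from h import *
s=sense();print(s['eef_pos'],s['wrist_torque'],s['contact_force'])
a=cv2.imread('pics/side9.png');cv2.imwrite('pics/v8.png',cv2.resize(a[160:230,270:350],(800,700),interpolation=2)[:600])"
```

```text
shift 0 0 0.9998522996902466
32 [-1.44730484 -0.61956519 13.40867881]
[533.66051891 -72.79217652 176.31417031] [-0.27221903  0.239196   -0.07553147] [-1.44730484 -0.61956519 13.40867881]
```

View pics/v8.png

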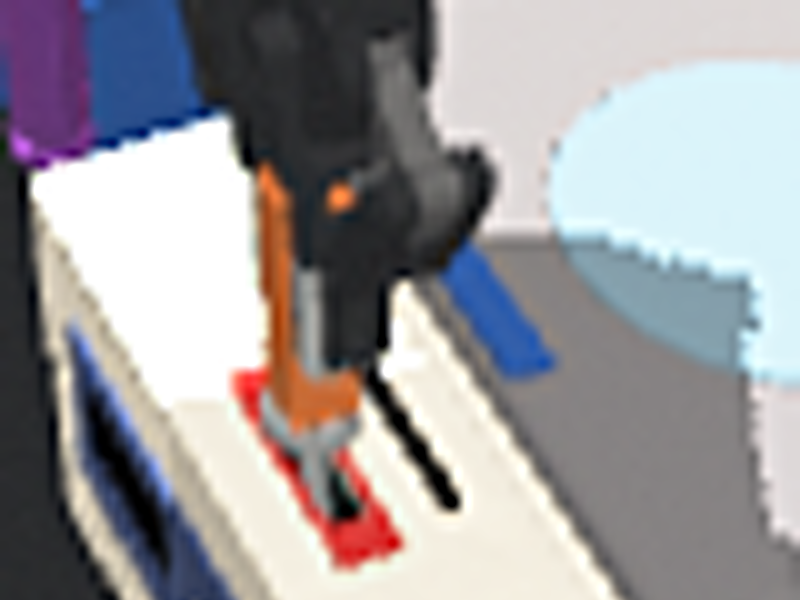

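Comparing v1 and v7, the lid's right front corner moved from (335,230) to (337.5,225). So the lid had already popped around t = 11.3 s, and the firm 14 N now is the tab's hard stop. I stop pressing and lift out.

Emit:
send_rows(deltas="0 0 0 0 0 -0.3 255; 0 0 0 0 0 -0.9 255; 0 0 0 0 0 -1.5 255; 0 0 0 0 0 -2.1 255; 0 0 0 0 0 -2.7 255; 0 0 0 0 0 -3 255; 0 0 0 0 0 -3 255; 0 0 0 0 0 -3 255")

```text
time: 15.55
eef_pos: [532.6, -72.6, 264.8]
tool_rot: [-0.0, 0.637, 0.771, -0.0]
contact_force: [-0.8, 0.2, -0.8]
grip_width: 0.199
```

```bash
python3 - <<'E'
from h import *
s=sense(); e=s["eef_pos"];print(e.round(1))
im=capture("side")[:,:,::-1];cv2.imwrite("pics/side10.png",im)
print([np.round(d["xy"],1).tolist() for d in spot_point("side","lid_front")])
a=cv2.imread("pics/side0.png");o=[cv2.resize(x[130:240,280:410],(400,338),interpolation=2) for x in(a,im)]
cv2.imwrite("pics/v9.png",np.hstack(o)); print("tip",proj("side",e-[0,0,88.3]))
c,sn=np.cos(np.radians(10.8)),np.sin(np.radians(10.8))
sl=np.array([532.8,-72,130]);
for n,dz in(("shut",16),("popped",39)): print(n,[proj("side",sl+[31*c-y*sn,31*sn+y*c,dz]).round(1).tolist() for y in(-112,0,112)])
go([537.1,216.1,265],46)
E
```

```text
[532.6 -72.6 264.8]
[[315.7, 190.1]]
tip [301.13381977 191.8228277 ]
shut [[335.5, 229.8], [313.4, 196.8], [294.4, 168.3]]
popped [[335.9, 222.9], [313.4, 189.9], [294.1, 161.4]]
rot [-0.01  0.    9.14] shift [ 9.429e+00  1.952e+00 -6.000e-03] t 15.65 F [ 0.2  0.4 -1.5]
```

View pics/v9.png

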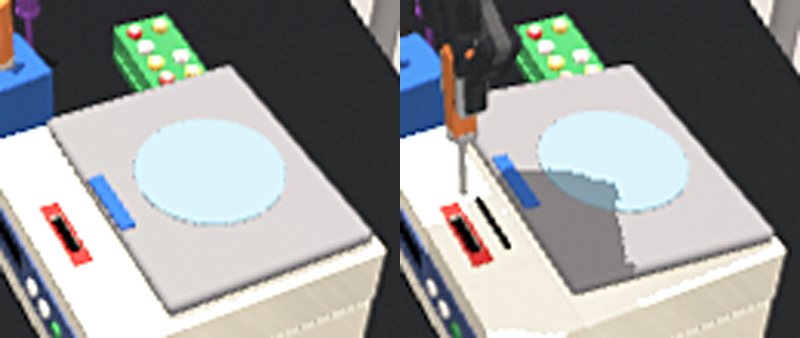

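The lid is up: its front edge is spotted at (315.7,190.1), against a predicted row of 189.9 popped and 196.8 shut. The pin is still straight in the grip. I return it to above the stand.

Emit:
send_rows(deltas="0 0 1 1 0.2 0 255; 0 0 2.4 2.5 0.5 0 255; 0 0 3.8 4 0.83 0 255; 0 0 5.2 5.5 1.14 0 255; 0 0 6.6 7 1.45 0 255; 0 0 8 8.2 1.7 0 255; 0 0 9.25 9 1.86 0 255; 0 0 9.25 9.43 1.95 0 255; 0 0 9.25 9.43 1.95 0 255; 0 0 9.25 9.43 1.95 0 255; 0 0 9.25 9.43 1.95 0 255; 0 0 9.25 9.43 1.95 0 255")

```text
time: 17.15
eef_pos: [537.5, 215.5, 265.6]
tool_rot: [0.0, 0.923, 0.385, 0.0]
contact_force: [0.1, -0.6, -0.4]
grip_width: 0.206
```

```bash
python3 - <<'E'
from h import *
print(sense()["eef_pos"].round(2)); go([537.1,216.1,164.5],45.3)
im=capture("side")[:,:,::-1];cv2.imwrite("pics/side11.png",im)
a=cv2.imread("pics/side1.png");print((np.abs(a.astype(int)-im).sum(2)[80:135,265:290]>60).sum())
E
```

```text
[537.45 215.45 265.63]
rot [ 0. -0. -0.] shift [ 0.007 -0.024  3.371] t 17.15 F [ 0.1 -0.6 -0.4]
38
```

Emit:
send_rows(deltas="0 0 0 0.01 -0.02 1 255; 0 0 0 0.01 -0.02 2 255; 0 0 0 0.01 -0.02 2.9 255; 0 0 0 0.01 -0.02 3.4 255; 0 0 0 0.01 -0.02 3.6 255; 0 0 0 0.01 -0.02 3.7 255; 0 0 0 0.01 -0.02 3.75 255; 0 0 0 0.01 -0.02 3.75 255")

```text
time: 18.2
eef_pos: [537.3, 216.8, 153.4]
tool_rot: [0.0, 0.923, 0.385, 0.0]
contact_force: [0.2, -0.5, -0.7]
grip_width: 0.196
```

Tip is 5 mm inside the hole with no force. I continue down.

Emit:
send_rows(deltas="0 0 0 0 0.01 0.5 255; 0 0 0 0 0.01 1 255; 0 0 0 0 0.01 1.4 255; 0 0 0 0 0.01 1.6 255; 0 0 0 0 0.01 1.7 255; 0 0 0 0 0.01 1.75 255; 0 0 0 0 0.01 1.78 255; 0 0 0 0 0.01 1.8 255; 0 0 0 0 0.01 1.8 255")

```text
time: 19.32
eef_pos: [537.4, 216.5, 99.1]
tool_rot: [0.0, 0.923, 0.385, 0.0]
contact_force: [0.4, 0.4, -0.2]
grip_width: 0.202
```

Emit:
send_rows(deltas="0 0 0 0 0 0.02 255; 0 0 0 0 0 0.03 255; 0 0 0 0 0 0.03 255; 0 0 0 0 0 0.03 255")

```text
time: 19.82
eef_pos: [537.4, 216.5, 98.3]
tool_rot: [0.0, 0.923, 0.385, 0.0]
contact_force: [-1.8, 0.0, 4.6]
grip_width: 0.202
```

The collar touches at the same height as when I grasped it. I release and withdraw.

Emit:
send_rows(deltas="0 0 0 0 0 0 190; 0 0 0 0 0 0 150; 0 0 0 0 0 0 110; 0 0 0 0 0 0 110; 0 0 0 0 0 0 110; 0 0 0 0 0 -0.5 110; 0 0 0 0 0 -1.3 110; 0 0 0 0 0 -2.3 110; 0 0 0 0 0 -3.3 110; 0 0 0 0 0 -4.3 110; 0 0 0 0 0 -5 110; 0 0 0 0 0 -5 110")

```text
time: 21.32
eef_pos: [538.0, 216.6, 250.5]
tool_rot: [-0.0, 0.923, 0.385, 0.002]
contact_force: [-0.6, -0.6, -0.7]
grip_width: 0.564
```

Emit:
send_rows(deltas="0 0 0 0 -1 -0.5 110; 0 0 0 0 -2.5 -0.5 110; 0 0 0 0 -4 -0.5 110; 0 0 0 0 -5 -0.5 110; 0 0 0 0 -5 -0.5 110; 0 0 0 0 -5 -0.5 110")

```text
time: 22.08
eef_pos: [431.0, 321.3, 262.9]
tool_rot: [0.0, 0.923, 0.385, -0.0]
contact_force: [-0.4, 0.2, -1.2]
grip_width: 0.565
```

```bash
python3 - <<'E'
from h import *
s=sense();print(s["eef_pos"].round(1),s["contact_force"].round(1),s["grip_width"])
im=capture("side")[:,:,::-1];cv2.imwrite("pics/side12.png",im);t=capture("top")[:,:,::-1];cv2.imwrite("pics/top12.png",t)
print([np.round(d["xy"],1).tolist() for d in spot_point("side","pin_handle")])
cv2.imwrite("pics/v10.png",np.hstack([cv2.resize(im[90:290,200:400],(400,400),interpolation=2),cv2.resize(t[110:310,160:360],(400,400),interpolation=2)]))
E
```

```text
[431.  321.3 262.9] [-0.4  0.2 -1.2] 0.5647041721821711
[[248.5, 151.9], [274.1, 167.2], [268.4, 126.4], [288.2, 121.4], [280.6, 137.5]]
```

View pics/v10.png

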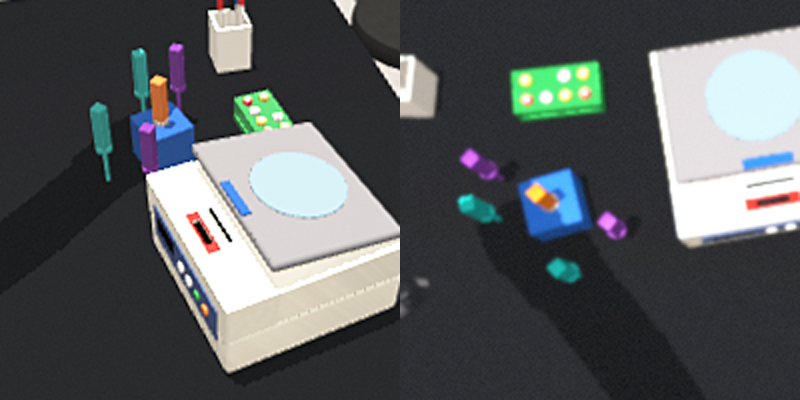

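The orange pin is upright in its stand with its collar down: handle at side crop (158,100) and top crop (542,196). The lid is up, and the look-alikes and bystanders are where they were. I hand in.

```bash
python3 -c "
from cell import *
print(hand_in())"
```

```text
the job is handed in; nothing more can be done
None
```

The lid popped and stayed up, and the orange pin is back in its blue stand. I handed in at about 22 s of robot time.

- **Release:** the pin went through the slot and straight into the gap at the first try, with no rib contact. The tab let go at roughly 7 N.
- **Pressed too far:** my check did not catch the pop at once. I kept pressing in small steps, still holding the pin in, until it met the tab's hard stop at 13 to 15 N. That is well under the 35 N limit but more than the job needed.
- **Lid check:** after lifting out, the lid's front edge was spotted at row 190.1. The prediction was 189.9 for popped and 196.8 for shut.
- **Pin check:** on return the collar touched down at the same height as when I took the pin (TCP z 98.3 mm). The last side and top pictures show the pin upright in the block.
- **Other things:** the look-alikes, tube rack and marker pot look undisturbed in the last pictures. The reagent bottle and culture dish were outside the crops I viewed, but the arm did not go low anywhere except at the stand and the slot. The gripper was well clear of everything at hand-in.

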